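Snap the retaining clip on a bearing unit and prime its grease pump

ROBOT

A 6-joint arm with a two-finger parallel gripper is mounted at the origin on the work surface. World frame = base frame: x ahead of the robot, y to its left, z up, the work surface at z = 0. Lengths are in m, angles in rad, forces in N, time in s.
With the tool pointing down it reaches from about 0.35 to 0.95 m from the base axis. Payload 17.4 kg.
Tool frame: the origin (TCP) lies between the finger pads; the fingertips stand 8 mm ahead of it and the grasp point (between the pads) lies 11 mm behind it (arm.tip_reach is the distance from the TCP to the fingertips, in m); x points along the fingers, z is the direction in which the jaws open and shut, and the axes are right-handed (so a half turn about x gives the same grasp; the last joint's range is limited). The gripper opens to 93 mm and grips with 3 to 60 N. Pads are 15 mm wide; open, the fingers measure 128 mm over their backs; the gripper's body (75 mm by 188 mm) begins 65 mm behind the grasp point.
Start: joints at [1.273, 0.116, 1.442, -0, 1.584, -0.038], TCP at [0.173, 0.652, 0.227] pointing down, gripper open.
Joint ranges: [-2.83, 2.83], [-0.83, 2.19], [0.07, 2.5], [-1.14, 4.28], [0.01, 3], [-2.97, 2.97]. Speed limits (rad/s): [1.89, 1.89, 2.22, 3.14, 3.14, 3.14].

INTERFACE

Orientations are given as a 3x3 rotation matrix whose columns are the frame's x, y, z axes.
In Python, from plant import arm gives the robot as it stands. Calls block until the motion is done:
- arm.movep(position, orientation): joint-space move of the TCP to a pose.
- arm.move_l(position, rot=None, feed=0.15): straight line of the TCP; rot=None keeps the orientation; feed is the mean speed in m/s.
- arm.move_j(angles): joint-space move.
- arm.grip(opening, strength=None): finger opening in m; strength is the grip in N (None keeps the last); returns when the fingers have stopped.
- arm.hold(seconds).
- arm.solve_ik(position, orientation): joint angles nearest the present ones, or None.
- arm.grab_frame(name): name is "side" or "top" or "wrist"; returns the picture (480x640x3 uint8, red, green, blue); there is no depth.
- arm.camera_params(name): a dict with "K" (3x3 intrinsics, pixels), "k1" (the pictures are not rectified: a ray, as slopes to the right and down, at radius r is drawn at 1 + k1 r^2 times it, then the intrinsics apply), "world_from_camera" (4x4, takes a point from camera to world coordinates); the wrist camera has in their place "tool_from_camera" (4x4, takes a point from camera to tool coordinates, whose origin is the TCP and whose axes are the tool frame's). Camera axes: x right, y down, z forward; pixel columns grow to the right and rows downward; lengths in m; the calibration is good to about 2 mm. A picture is of the moment at which its call begins: read the wrist's pose just before it. camera_params takes no time and is no camera call.
A pose or a line that the arm cannot do raises arm.IKError and nothing moves.
- arm.finish_job(): hands the job in, once; it reports no verdict.
Readings, each from a call of its own:
- arm.current_time_s(): time.
- arm.current_joints(): joint angles.
- arm.current_qvel(): joint speeds.
- arm.current_joint_efforts(): joint torques, N m.
- arm.current_position(): TCP position.
- arm.current_orientation(): TCP orientation.
- arm.current_contact_force(): force on the tool from outside, world axes, zero at the start.
- arm.current_torque(): the same for the moment, N m.
- arm.current_grip_width(): finger opening in m.
Only numpy, scipy, OpenCV 4.12 (cv2) and the standard library are available. Lean on these libraries where they do the work, as an engineer would, in place of code of your own. Each camera call takes 0.05 s, during which the arm holds its last target. There are 200 camera calls.

TASK

Push the larger of the two spring clips sideways into the groove of the bearing unit's upright shaft, flat on the cover plate, until its jaws snap shut behind the shaft. Then give the unit's hand grease pump at least three full strokes, handle right down and all the way back up each time, and leave the handle up. Leave the smaller clip and the spare bearing ring where they lie.

Things in the scene. Friction and masses are not known exactly. Their poses are not given: they have to be found in the camera images.
- clip: larger spring clip, bare steel, lying flat: 122 mm long, 73 wide, 8 thick, 0.13 kg. Origin: underside, centre of the seat (on the shaft axis when home). x points out of the mouth, -x to the upright tab. Arms' inner faces at y = +-19.5 mm, lips at x = 16 mm leave a 26 mm gap, the mouth flares from there to about 57 mm at x = 44. Bridge's inner face at x = -21
- clip_tab (a point): the place to grip on the larger clip's upright tab: 58 mm behind the clip's origin (-x), 26 mm above the clip's underside. The tab is 31 mm long along the clip's x, 12 mm thick across (y); its top is 39 mm above the clip's underside
- jaw_left (a joint): opening of the larger clip's left (+y) sprung jaw, rad: 0 shut, hinged at (-26, 25) mm in the clip's frame; opens about 0.12 while the shaft passes the lip, then shuts to 0 when home. Pushing the clip on takes about 5 to 15 N
- jaw_right (a joint): the same for the right (-y) jaw
- small_clip: a smaller clip of the same kind, 75 mm long, tab 10 mm thick: a bystander, too small for the shaft. Origin and axes as for the larger clip
- groove (a point): on the fixed upright shaft's axis, level with the flat steel cover plate (164 mm across, 85 mm above the table) on which the clip lies when home. The groove starts here: core 36 mm diameter, 13 mm high; above it the shaft head, 56 mm diameter, 14 mm high. Axes of the unit: pump at +y, its handle points to -x. The clip may come from any side; from -x the way is clear
- handle_grip (a point): centre of the pump handle's cross grip, a bar of 24 mm diameter and 84 mm long along the unit's y. It moves with the handle on an arc of 160 mm radius about the pump pivot; at rest it is about 192 mm above the table, right down about 68 mm
- pump_pivot (a point): hinge axis of the pump handle (along the unit's y), 130 mm above the table, at (80, 190) mm in the groove point's x, y; axes as the unit
- pump_handle (a joint): pump handle, rad: 0 up at rest (0.4 above level, pointing to the unit's -x), growing as it is pushed down, 0.8 at the bottom stop. A spring brings it back up; pressing at the grip takes about 4 N at first, 9 N at the bottom, more when moved fast. A full stroke is over 0.65 and back under 0.12
- spare_bearing: bystander: steel ring lying flat, 72 mm diameter, 18 mm high, origin at the underside's centre
Not all that is in view belongs to the job. What is shaped like the clip but blue is not meant.

How it is judged:
By the outcome, as a careful person would: the job done as asked, in the order asked, and still so for the second after the job is handed in, with the robot touching nothing.
It also fails if it takes over 72 s, if anything falls off the work surface, if the arm or the gripper's body presses on something with over 40 N, if the wrist force passes 120 N, or if a joint passes its speed limit or range.

## Working session

There is one attempt and no reset: what is moved stays moved. The work goes in short steps, each a Python script; the robot and the scene stay as the last script left them, time stands still between calls to the robot, and variables do not carry over. Pictures are saved under pics/ and viewed, on a budget of 10 in all, crops included, one or two more only if the job needs it, and the job is handed in when it is done.

```bash
mkdir -p pics; ls
cat > h.py <<'E'
import numpy as np, cv2
from plant import arm
def save(name,f): 
    im=arm.grab_frame(name); cv2.imwrite(f,im[:,:,::-1]); return im
def ray(name,uv,T=None):
    p=arm.camera_params(name); K=np.array(p["K"]); k=p["k1"]
    if T is None: T=np.array(p["world_from_camera"])
    uv=np.atleast_2d(np.array(uv,float))
    d=np.c_[(uv[:,0]-K[0,2])/K[0,0],(uv[:,1]-K[1,2])/K[1,1]]
    u=d.copy()
    for _ in range(30): u=d/(1+k*(u**2).sum(1,keepdims=True))
    D=np.c_[u,np.ones(len(u))]@T[:3,:3].T
    return T[:3,3],D
def onz(name,uv,z,T=None):
    o,D=ray(name,uv,T); return o+D*((z-o[2])/D[:,2])[:,None]
def tri(n1,uv1,n2,uv2):
    o1,d1=ray(n1,uv1);o2,d2=ray(n2,uv2);d1=d1[0];d2=d2[0]
    s=np.linalg.lstsq(np.c_[d1,-d2],o2-o1,rcond=None)[0]
    a=o1+s[0]*d1;b=o2+s[1]*d2
    return (a+b)/2,np.linalg.norm(a-b)
def wristT():
    T=np.eye(4);T[:3,:3]=arm.current_orientation();T[:3,3]=arm.current_position()
    return T@np.array(arm.camera_params("wrist")["tool_from_camera"])
def down(a):
    # fingers down, jaws open along (cos a, sin a)
    x=np.array([0,0,-1.]);z=np.array([np.cos(a),np.sin(a),0]);return np.c_[x,np.cross(z,x),z]
E
python3 - <<'E'
from h import *
for n in("top","side"):
    save(n,f"pics/{n}0.png");p=arm.camera_params(n);print(n,np.round(p["K"],1).tolist(),p["k1"],np.round(p["world_from_camera"],3).tolist())
print(arm.camera_params("wrist"));print(arm.current_orientation(),arm.current_time_s())
E
```

```text
pics
top [[454.0, 0.0, 313.9], [0.0, 454.0, 235.9], [0.0, 0.0, 1.0]] -0.04554780859936684 [[0.025, -0.993, 0.12, 0.426], [-1.0, -0.022, 0.022, -0.19], [-0.019, -0.12, -0.993, 1.103], [0.0, 0.0, 0.0, 1.0]]
side [[458.2, 0.0, 324.9], [0.0, 458.2, 242.6], [0.0, 0.0, 1.0]] -0.06855545746787013 [[-0.998, -0.051, 0.035, 0.5], [-0.059, 0.615, -0.786, 0.585], [0.019, -0.787, -0.617, 0.73], [0.0, 0.0, 0.0, 1.0]]
{'K': array([[431.83744971,   0.        , 320.2456802 ],
       [  0.        , 431.83744971, 247.0861732 ],
       [  0.        ,   0.        ,   1.        ]]), 'k1': -0.08559284984603864, 'tool_from_camera': array([[ 1.55184404e-04, -2.91867306e-01,  9.56458808e-01,
        -1.57999147e-01],
       [-2.58968303e-04, -9.56458799e-01, -2.91867261e-01,
         8.12165780e-02],
       [ 9.99999954e-01, -2.02399267e-04, -2.24011870e-04,
        -2.93084099e-04],
       [ 0.00000000e+00,  0.00000000e+00,  0.00000000e+00,
         1.00000000e+00]])}
[[-3.09638556e-04 -9.66439530e-01  2.56894024e-01]
 [-9.67186678e-04  2.56894206e-01  9.66439047e-01]
 [-9.99999484e-01  5.07823135e-05 -1.01427179e-03]] 0.1
```

View pics/top0.png

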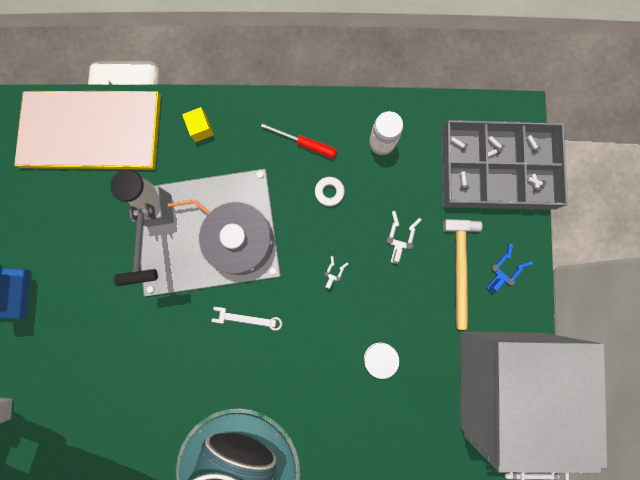

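View pics/side0.png

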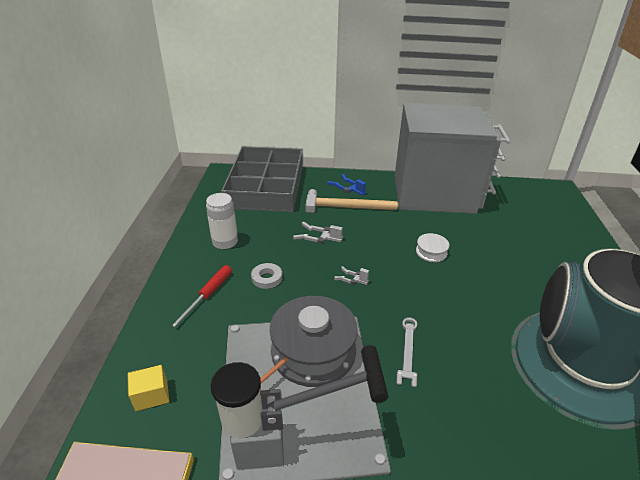

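The top view shows the shaft head at (232,236), the handle grip at (136,277), the large clip at (400,238) with its tab at (398,252) and mouth up (+x), and the small clip at (335,273). The side view agrees. Next I measure these positions.

```bash
python3 - <<'E'
from h import *
im=cv2.imread("pics/top0.png");hsv=cv2.cvtColor(im,cv2.COLOR_BGR2HSV)
m=((hsv[:,:,1]<60)&(hsv[:,:,2]>120)).astype(np.uint8)
n,l,s,c=cv2.connectedComponentsWithStats(m)
for i in range(1,n):
    if 40<s[i,4]<6000 and 160<c[i][0]<430 and 150<c[i][1]<350: print(s[i],c[i].round(1),onz("top",c[i],.01).round(3))
print("head",onz("top",[232,236],.112))
t,e=tri("top",[232,236],"side",[314,318]);print(t,e)
g,e=tri("top",[136,277],"side",[375,374]);print("grip",g,e)
# plate disc
for n_,(u,v) in {"discL":(199,238),"discR":(272,238)}.items(): print(n_,onz("top",[u,v],.085))
# corner screws of base plate
b=onz("top",[[261,174],[150,289],[272,271]],.01);print(b)
x=b[0]-b[2];print("yaw side edge",np.arctan2(x[1],x[0]))
print("clip pts",onz("top",[[398,252]],.039),onz("top",[[391,255],[406,258],[394,213],[417,222]],.008))
E
python3 - <<'E'
import cv2
a=cv2.imread("pics/top0.png");
cv2.imwrite("pics/crop1.png",cv2.resize(a[150:310,100:440],None,fx=2.35,fy=2.35,interpolation=cv2.INTER_CUBIC))
E
```

```text
[315 176  30  30 571] [329.2 190.8] [[ 0.67 -0.2   0.01]]
[387 210  35  53 561] [400.3 238.2] [[ 0.557 -0.375  0.01 ]]
[325 256  24  33 236] [333.7 273. ] [[ 0.469 -0.215  0.01 ]]
[211 306  72  25 638] [245.6 318.9] [[ 0.355 -0.008  0.01 ]]
head [[0.54134625 0.01311435 0.112     ]]
[0.54202143 0.01428973 0.10626955] 1.9888792267499574e-05
grip [0.44318373 0.19022744 0.18993219] 0.0015154416150243298
discL [[0.53819688 0.09403949 0.085     ]]
discR [[ 0.54197926 -0.07254945  0.085     ]]
[[ 0.70922044 -0.03076653  0.01      ]
 [ 0.41939464  0.22845049  0.01      ]
 [ 0.47054962 -0.06673718  0.01      ]]
yaw side edge 0.14958661398001746
clip pts [[ 0.52085985 -0.36433032  0.039     ]] [[ 0.5159723  -0.35256045  0.008     ]
 [ 0.50954279 -0.38872882  0.008     ]
 [ 0.61881701 -0.35941243  0.008     ]
 [ 0.59787606 -0.41542307  0.008     ]]
```

View pics/crop1.png

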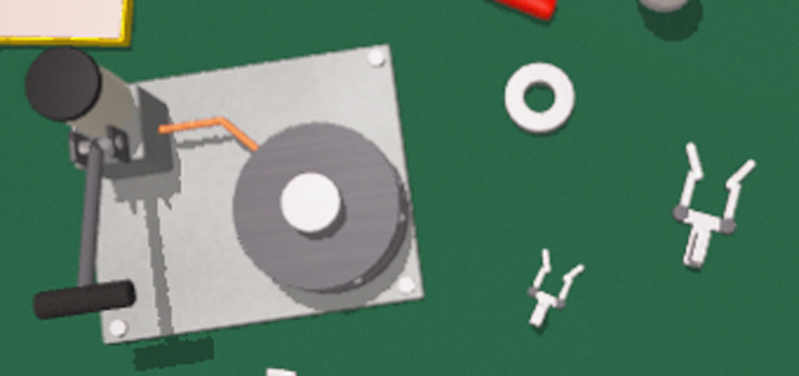

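Grip (0.443,0.190,0.190) matches what the groove at (0.542,0.014) and unit yaw of about 0.15 predict, which is (0.447,0.192,0.192). The clip's yaw is about -0.27. Next I go above the tab for a close look.

Run:
```python
from h import *
p=arm.current_position(); arm.movep([p[0],p[1],.42],down(1.31))
arm.movep([.52,-.364,.36],down(np.pi/2-.27))
arm.movep([.51,-.362,.15],down(np.pi/2-.27))
T=wristT();np.save("T1.npy",T);save("wrist","pics/w1.png");print(arm.current_position(),arm.current_time_s(),arm.current_joints(),arm.current_contact_force())
```

```text
[ 0.51092929 -0.36262825  0.15249582] 5.525 [-6.57949984e-01  3.85765016e-02  1.64403582e+00  8.76680018e-06
  1.45577126e+00 -1.95883154e+00] [-0.05766306  0.72279822  0.53265392]
```

View pics/w1.png

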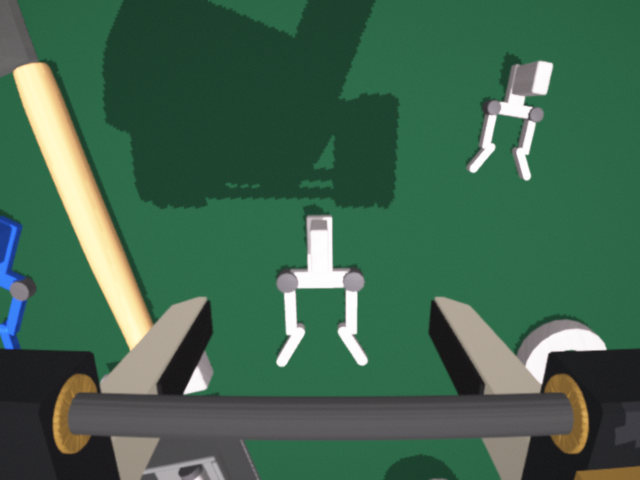

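The wrist view shows the large clip centred: hinges at (287,282) and (353,281), arm tips at (282,362) and (363,361), and the tab from (319,217) down to about (319,270). It is aligned with the jaws, and the small clip is at upper right.

Run:
```python
from h import *
T=np.load("T1.npy")
h=onz("wrist",[[287,282],[353,281]],.009,T);t=onz("wrist",[[282,362],[363,361]],.006,T)
print(h,np.linalg.norm(h[0]-h[1]),t,np.linalg.norm(t[0]-t[1]))
d=t.mean(0)-h.mean(0);yaw=np.arctan2(d[1],d[0]);d2=h[1]-h[0];print("yaw",yaw,np.arctan2(-d2[0],d2[1]),np.linalg.norm(d))
ex=np.array([np.cos(yaw),np.sin(yaw),0])
o=h.mean(0)+.026*ex;o[2]=0;tab=o-.058*ex;print("origin",o,"tab",tab)
print("tabtop px->",onz("wrist",[[307,217],[331,217],[319,217]],.039,T), "tab rear top expect",o-.0735*ex)
im=cv2.imread("pics/w1.png");cv2.imwrite("pics/w1c.png",cv2.resize(im[195:380,255:385],None,fx=3,fy=3,interpolation=cv2.INTER_CUBIC))
```

```text
[[ 0.54087231 -0.39707843  0.009     ]
 [ 0.5532523  -0.3492877   0.009     ]] 0.04936818540481815 [[ 0.60740286 -0.42174779  0.006     ]
 [ 0.62393503 -0.35847046  0.006     ]] 0.0654013187365538
yaw -0.24188138876621662 -0.253474033762039 0.07072738488642005
origin [ 0.57230542 -0.37941084  0.        ] tab [ 0.51599386 -0.36551811  0.        ]
tabtop px-> [[ 0.49051739 -0.36612366  0.039     ]
 [ 0.49463064 -0.3512585   0.039     ]
 [ 0.49257538 -0.35869107  0.039     ]] tab rear top expect [ 0.50094508 -0.3618054   0.        ]
```

View pics/w1c.png

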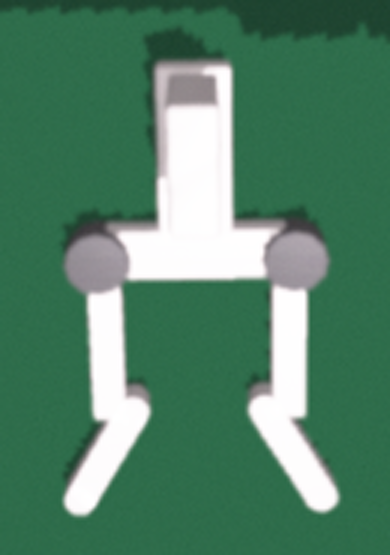

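Run:
```python
from h import *
T=np.load("T1.npy");o=np.array([.5723,-.3794,0]);yaw=-.247
ex=np.array([np.cos(yaw),np.sin(yaw),0]);ey=np.array([-ex[1],ex[0],0])
for n,c,z in (("plate rear",(194,62),.008),("tab top rear",(192,105),.039),("tab bottom rear",(192,75),.008),("hinge l",(97,260),.010),("hinge r",(297,260),.010),("lip",(147,407),.008),("lip",(252,407),.008)):
    p=onz("wrist",[[255+c[0]/3,195+c[1]/3]],z,T)[0];print(n,(p-o)@ex,(p-o)@ey)
```

```text
plate rear -0.07612343287843236 0.0007984794085051317
tab top rear -0.07373267890188706 0.0003810210206699988
tab bottom rear -0.07295048025451295 0.00024526813031110613
hinge l -0.0268092170901447 -0.02447170595863934
hinge r -0.025677994469939965 0.025216122888427235
lip 0.015322459812765607 -0.01358413982584975
lip 0.0159428731557819 0.013718288050364019
```

Clip geometry checks to about 1 mm. I'll grip it, lift it, carry it to the -x side of the shaft and look again.

Run:
```python
from h import *
o=np.array([.5723,-.3794,0]);yaw=-.247
ex=np.array([np.cos(yaw),np.sin(yaw),0]);t=o-.058*ex
R=down(np.pi/2+yaw)
arm.movep([t[0],t[1],.10],R);arm.move_l([t[0],t[1],.020],feed=.08);arm.hold(.2)
print(arm.current_position(),t,arm.current_contact_force())
arm.grip(.005,45);print("w",arm.current_grip_width())
arm.move_l([t[0],t[1],.26],feed=.2)
print("w",arm.current_grip_width(),arm.current_contact_force())
U=.15;ux=np.array([np.cos(U),np.sin(U),0]);g=np.array([.5418,.0137,0])
q=g-(.085+.058)*ux
arm.movep([q[0],q[1],.26],down(np.pi/2+U))
arm.move_l([q[0],q[1],.16],feed=.15);arm.hold(.3)
T=wristT();np.save("T2.npy",T);save("wrist","pics/w2.png");print(arm.current_position(),q,arm.current_time_s(),arm.current_grip_width(),arm.current_contact_force())
```

```text
[ 0.51621728 -0.36533432  0.02043323] [ 0.51606028 -0.36521923  0.        ] [0.10108035 0.30305875 0.63959733]
w 0.01171991180625165
w 0.011884091972888238 [ 0.00613128 -0.60317256 -0.43059684]
[ 0.40053754 -0.00767055  0.16034195] [ 0.40040574 -0.00766965  0.        ] 12.3333 0.011967457919197665 [ 0.27036446  0.4964863  -1.22677656]
```

View pics/w2.png

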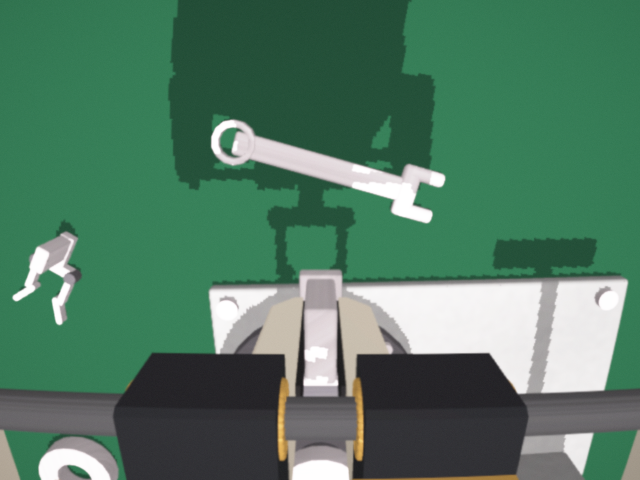

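The clip is held: its weight shows in the force reading and it sits straight. The shaft head peeks out at (320,465), below the gripper rods. I'll refine the shaft axis from the stored fixed views.

Run:
```python
from h import *
T=np.load("T2.npy")
e=onz("wrist",[[212,288],[625,280]],.012,T);d=e[1]-e[0];print("base edge yaw",np.arctan2(-d[0],d[1]))
for n,(u,v) in {"top":(232,236),"side":(314,318)}.items():
    g=cv2.cvtColor(cv2.imread(f"pics/{n}0.png"),cv2.COLOR_BGR2GRAY)
    for th in(165,190,215):
        k,l,s,c=cv2.connectedComponentsWithStats((g>th).astype(np.uint8));i=l[v,u]
        if i==0: print(n,th,"none",g[v,u]);continue
        cn=cv2.findContours((l==i).astype(np.uint8),0,1)[0][0][:,0,:].astype(float)
        P=onz(n,cn,.112)[:,:2]
        s_=np.linalg.lstsq(np.c_[2*P,np.ones(len(P))],(P**2).sum(1),rcond=None)[0]
        print(n,th,s[i],c[i].round(1),"centre",s_[:2],"r",np.sqrt(s_[2]+(s_[:2]**2).sum()), "cent",onz(n,c[i],.112)[0,:2])
w=cv2.cvtColor(cv2.imread("pics/w2.png"),cv2.COLOR_BGR2GRAY);print(w[440:480:3,320],w[470,280:365:3])
```

```text
base edge yaw 0.1663722377612552
top 165 [219 223  26  26 503] [231.6 235.4] centre [0.5426982  0.01422206] r 0.027167656175495634 cent [0.54260585 0.01417346]
top 190 [220 224  24  24 474] [231.5 235.5] centre [0.54260981 0.01428044] r 0.02631551257119377 cent [0.54252318 0.01424018]
top 215 [220 224  24  24 456] [231.6 235.4] centre [0.54265592 0.0141756 ] r 0.025816186794835102 cent [0.54257272 0.01414807]
side 165 [299 306  29  22 511] [313.2 316.5] centre [0.54348089 0.0154133 ] r 0.025956019276215898 cent [0.54345235 0.01606567]
side 190 none 185
side 215 none 185
[ 98  73 136 153 155 158 163 253 254 254 254 254 254 254] [ 37  36  37 144 200 254 254 254 254 254 254 254 254 254 254 254 254 254
 254 254 254 254 254 166 118  33  31  31  48]
```

Run:
```python
from h import *
U=.15;ux=np.array([np.cos(U),np.sin(U),0]);g=np.array([.5427,.0145,0])
f0=arm.current_contact_force()
def go(s,z,feed):
    q=g+(s-.058)*ux;q[2]=z;arm.move_l(q,feed=feed)
    p=arm.current_position();f=arm.current_contact_force()-f0
    print(round(s,3),"s_act",round(float((p-g)@ux+.058),4),"z",p[2].round(4),"F",f.round(1),round(float(f@ux),1));return f
go(-.085,.107,.08)
for s in(-.06,-.045,-.035,-.028,-.021,-.014,-.008,-.004,0.0):
    f=go(s,.107,.04)
    if np.linalg.norm(f)>30: print("stop");break
print(arm.current_time_s(),arm.current_grip_width())
save("side","pics/s3.png")
```

```text
-0.085 s_act -0.0848 z 0.1074 F [-0.3 -0.8 -1.2] -0.4
-0.06 s_act -0.0601 z 0.1069 F [-0.2 -0.4 -0.7] -0.2
-0.045 s_act -0.045 z 0.1069 F [-1.1 -0.8 -0.3] -1.2
-0.035 s_act -0.0349 z 0.1069 F [-0.2 -0.6  0.5] -0.2
-0.028 s_act -0.0278 z 0.1069 F [-0.8 -1.  -0.7] -0.9
-0.021 s_act -0.0208 z 0.107 F [ 0.1 -0.2 -0.6] 0.1
-0.014 s_act -0.0135 z 0.1072 F [ 2.2 -0.5 -0.3] 2.1
-0.008 s_act -0.0075 z 0.1071 F [ 2.5 -0.2  0.3] 2.5
-0.004 s_act -0.0037 z 0.107 F [ 3.3 -0.6  0. ] 3.2
0.0 s_act -0.0 z 0.1069 F [-0.1 -0.9  0.2] -0.2
16.625 0.011553730342371657
```

The force sign flipped to pull the clip in, then fell to zero, which fits a snap. Next I set it down, release, back off upward and look.

Run:
```python
from h import *
p=arm.current_position();f0=arm.current_contact_force()
for dz in(.0007,.0014,.002):
    arm.move_l([p[0],p[1],p[2]-dz],feed=.02);f=arm.current_contact_force()-f0;print(dz,f.round(1))
    if f[2]>4:break
arm.grip(.04);p=arm.current_position()
arm.move_l([p[0],p[1],.20],feed=.2)
arm.movep([.36,-.02,.26],arm.current_orientation());arm.hold(.2)
T=wristT();np.save("T4.npy",T)
a=save("wrist","pics/w4.png");b=save("side","pics/s4.png")
print(arm.current_position(),arm.current_time_s())
a=a[140:480,160:560,::-1];b=cv2.resize(b[260:400,240:400,::-1],None,fx=2.43,fy=2.43,interpolation=cv2.INTER_CUBIC)[:340]
cv2.imwrite("pics/c4.png",np.hstack([a,b]))
```

```text
0.0007 [0.8 0.4 0. ]
0.0014 [0.3 0.1 0.5]
0.002 [0.9 0.6 2.5]
[ 0.36036922 -0.01987889  0.25919656] 19.65
```

View pics/c4.png

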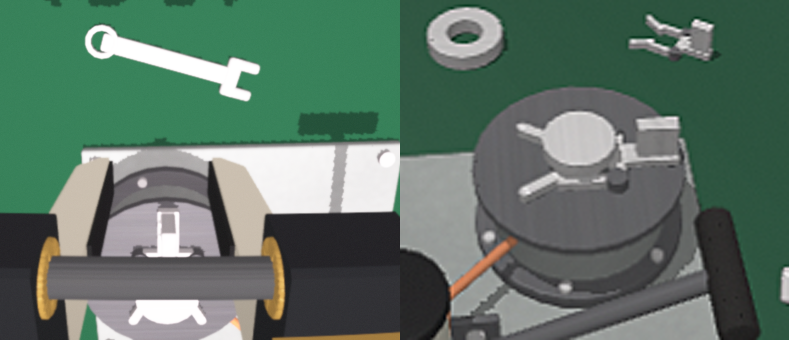

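The left half (wrist) shows the clip flat around the shaft, its tab at (168,230) and both arm tips symmetric past the head at (133,320) and (203,318). The right half (side) agrees, with tips at (520,126) and (526,193). I'll check this numerically, then begin pumping.

```bash
cat > pump.py <<'E'
from h import *
U=.152;ux=np.array([np.cos(U),np.sin(U),0]);uy=np.array([-ux[1],ux[0],0]);g=np.array([.5427,.0145,0])
P=g+.080*ux+.190*uy;P[2]=.130
R=down(np.pi/2+U)
def bar(th): 
    a=.4-th;return P+.16*(-np.cos(a)*ux+np.array([0,0,np.sin(a)]))
def tcp(th,dz=0): # fingertips on bar top
    return bar(th)+np.array([0,0,.012+arm.tip_reach+dz])
E
python3 - <<'E'
from pump import *
T=np.load("T4.npy")
for n,uv,TT in(("wrist",[[293,460],[363,458]],T),("side",[[289.4,311.9],[291.9,339.4]],None)):
    q=onz(n,uv,.091,TT)-g;print(n,"tips in unit",[(round(float(a@ux),4),round(float(a@uy),4)) for a in q])
print("bar0",bar(0),"tip_reach",arm.tip_reach)
arm.grip(0.0,30)
arm.movep(tcp(0,.06),R);f0=arm.current_contact_force()
arm.move_l(tcp(0,.008),feed=.12);print(arm.current_contact_force()-f0)
for dz in(.004,0.,-.004,-.008):
    arm.move_l(tcp(0,dz),feed=.04);f=arm.current_contact_force()-f0;print(dz,f.round(1),arm.current_position().round(4))
    if f[2]>2.5:break
print(arm.current_time_s())
E
```

```text
wrist tips in unit [(0.0437, -0.033), (0.0416, 0.0335)]
side tips in unit [(0.0435, -0.033), (0.0413, 0.0342)]
bar0 [0.44733808 0.19210853 0.19230693] tip_reach 0.008
[-0.87237651  1.86150838  0.50754589]
0.004 [0.5 1.4 0.7] [0.4474 0.1921 0.2166]
0.0 [1.8 1.8 3.2] [0.4475 0.1922 0.2125]
22.4417
```

Clip tips match their free shape: 43 vs 44.7 mm ahead, and half-width 33.3 vs 32.7 mm. So the jaws are shut and the clip is home. Handle contact comes where the model predicts. First stroke, with force monitoring:

Run:
```python
from pump import *
F=lambda:arm.current_contact_force().round(1)
for th in(.2,.4,.6,.75): arm.move_l(tcp(th),feed=.1);print(th,F())
for dz in(.0,-.002,-.004):
    arm.move_l(tcp(.8,dz),feed=.04);f=F();print("bottom",dz,f,arm.current_position().round(4),tcp(.8))
    if f[2]>22:break
im=save("side","pics/s5.png");cv2.imwrite("pics/s5c.png",im[240:480,180:440,::-1])
for th in(.6,.4,.2,0): arm.move_l(tcp(th,0 if th else .012),feed=.12);print(th,F())
arm.hold(.3);im=save("side","pics/s6.png");print(arm.current_time_s())
cv2.imwrite("pics/c56.png",np.hstack([cv2.imread("pics/s5c.png"),im[240:480,180:440,::-1]]))
```

```text
0.2 [-2.7 -0.4  6.1]
0.4 [-2.5 -1.   5.9]
0.6 [-2.6  1.3  8.3]
0.75 [-2.1  0.3  8.8]
bottom 0.0 [-3.7  0.4  8.3] [0.4478 0.1924 0.0893] [0.44733808 0.19210853 0.08769307]
bottom -0.002 [-2.3  0.4 10.6] [0.4482 0.1924 0.0878] [0.44733808 0.19210853 0.08769307]
bottom -0.004 [-8.3 -2.6 24.3] [0.4485 0.1925 0.0872] [0.44733808 0.19210853 0.08769307]
0.6 [6.3 0.4 8.4]
0.4 [2.4 0.3 5.7]
0.2 [ 0.2 -0.1  4.9]
0 [-0.6  0.1  0.1]
27.2833
```

View pics/c56.png

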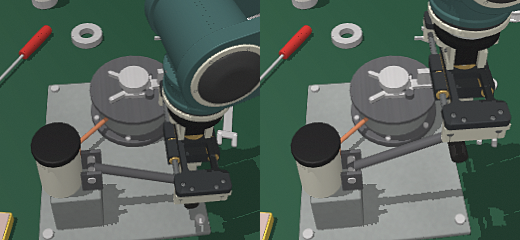

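Left picture: the handle is right down, with the stop felt at 24 N. Right picture: it is back up with the fingers clear. I'll do three more strokes, then retreat and check.

Run:
```python
from pump import *
for i in range(3):
    for th in(0,.2,.4,.6,.75): arm.move_l(tcp(th),feed=.12)
    arm.move_l(tcp(.8,-.003),feed=.05);arm.hold(.15);f=arm.current_contact_force()[2]
    print(i,"bottom F",round(f,1),"z",arm.current_position()[2].round(4))
    for th in(.6,.4,.2,0): arm.move_l(tcp(th,0 if th else .012),feed=.12)
    arm.hold(.4);print(" up F",arm.current_contact_force().round(1),arm.current_time_s())
arm.move_l(tcp(0,.12),feed=.2)
arm.movep([.36,-.2,.32],R);arm.hold(.3)
a=save("top","pics/t7.png");b=save("side","pics/s7.png");print(arm.current_time_s(),arm.current_contact_force())
cv2.imwrite("pics/c7.png",np.hstack([a[120:420,90:440,::-1],b[200:500,140:440,::-1][:300] if b.shape[0]>=500 else b[180:480,140:440,::-1]]))
```

```text
0 bottom F 16.1 z 0.0875
 up F [-0.   0.6  0.4] 31.8417
1 bottom F 15.8 z 0.0875
 up F [-0.1 -0.2  0.2] 36.4
2 bottom F 16.0 z 0.0875
 up F [-0.1  0.  -0.1] 40.9583
43.5417 [ 0.06871634 -0.05682005 -0.3434485 ]
```

View pics/c7.png

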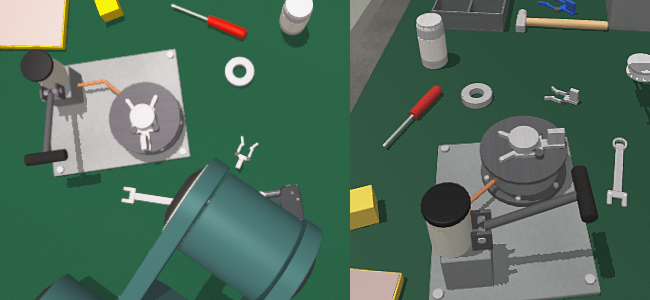

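The handle grip is back at (136,277) in the top view, as at the start. The ring is at (329,191), the small clip is where it lay, and the big clip is on the shaft.

```bash
python3 -c "
from plant import arm
print(arm.finish_job(),arm.current_time_s())"
```

```text
the job is handed in; nothing more can be done
the job is handed in; nothing more can be done
```

The larger clip is on the shaft and the pump has had four full strokes, one more than the minimum. I handed the job in at about 43.5 s of the 72 s allowed.

- **Clip:** I gripped it by the tab and slid it in from the unit's -x side. Just before home the force changed to pulling the clip in, then fell to zero, as it would when the jaws snap shut. I then lowered it onto the cover plate and let go. Seen in two camera views, the jaw tips sit about 42.5 mm ahead of the shaft axis and 33.3 mm either side. Lying free, the clip measured 44.7 and 32.7 mm. That is within measuring error, so I take the jaws as shut.
- **Pump:** Each stroke reached the bottom stop, with 16–24 N on the fingers and the grip at the height for 0.8 rad. After each one the fingers lifted clear with no force left on them. In the last pictures the handle is up, at the same pixel position as at the start.
- **Other checks:** The smaller clip and the spare ring had not moved, and the robot was touching nothing. No check failed. I inferred the jaws being shut and the handle's angles from the pictures, forces and arm positions, because those joints can't be read directly.

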